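Load the counterbalance bar and fit its end cap

TASK

Load the microscope's counterbalance bar: thread the thick blue weight onto the square bar first, then the thin brass one, then push the red end cap on over the bar's end until it clicks behind the catches and holds both weights pressed against the spring sleeve. Feel for the click and stop there: never push the cap harder than about 20 N. Let go of everything and leave the other things on the bench where they are.

Things in the scene. Friction and masses are not known exactly. Their poses are not given: they have to be found in the camera images.
- stand: Fixed counterbalance stand: dark steel foot 100 mm square, 12 mm high; grey post 30 x 34 mm, 117 mm tall; a level square steel bar sticks out of the post along the stand's own -x, roughly towards the robot, at y = 0 and z = 95 mm. Origin on the worktop under the post's centre, z up. Pushing the cap on with over 20 N may damage the bar.
- bar_root (a point): Point on the bar's centre line at the post's front face, 15 mm before the stand's origin, 95 mm up; axes as the stand's. Bright steel bar, 14 x 14 mm. It is clamped farther in or out each time: its free end lies 92 to 120 mm from this point (stand x = -0.107 to -0.135), unmeasured. The last 5 mm at the free end taper to a 9 mm square.
- catch_l (a joint): Sprung brass catch on the bar's left side (a like one is on the right), m: 0 = out, 0.003 = flush. Its ramp rises from the bar's face, 7 mm behind the free end, to stand 3 mm out at 14 mm, then drops steeply. Parts pushed on squeeze both in (about 3 to 8 N) and cannot come back once past.
- sleeve (a joint): Black 30 mm square spring sleeve, 14 mm thick, on the bar; travel in m: 0 = sprung out, front face 66 mm behind the bar's free end; grows towards the post, at most 0.008. 5 N to start, 0.7 N more per mm. With both weights on and the cap clicked home it stays in by about 3.5 mm; not clicked, it springs back to about 0.
- weight_thick: Loose blue block 50 mm tall, 44 mm wide (its y), 28 mm thick (its x), 0.18 to 0.29 kg; square 16 mm through bore along x. Origin: centre of block and bore, 25 mm above the worktop at the start; x points roughly away from the robot. Grip it by its two flat sides, across y.
- weight_thin: Loose brass-coloured block 50 mm tall, 44 mm wide (its y), 22 mm thick (its x), 0.14 to 0.22 kg; square 16 mm through bore along x. Origin: centre of block and bore, 25 mm above the worktop at the start; x points roughly away from the robot. Grip it by its two flat sides.
- end_cap: Loose red block 46 mm tall, 40 wide (y), 25.5 long (x), open at +x. Origin: centre of the mouth (open face), 23 mm up at the start. Mouth: 16 mm square in a 5 mm lip, wider behind, 21.5 deep. Home: lip snapped behind the catches, mouth about 19.5 mm behind the bar's end. Takes 10 to 16 N; 2 mm on, the bar's end meets the cap's end wall and force jumps.
- eyepiece_10: Bystander: black eyepiece, 37 mm round, 44 mm tall. Origin: centre of its underside, on the worktop.
- barlow_lens: Bystander: auxiliary lens, red ring, 54 mm round, 18 mm tall. Origin: centre of its underside, on the worktop.
- spanner_14: Bystander: steel open-ended spanner lying flat, 138 mm long, 27 mm wide, 5 mm thick. Origin: centre of its underside, on the worktop.
- locking_screw_red: Bystander: red thumb screw standing on its 18 mm head, 25 mm tall. Origin: centre of its underside, on the worktop.
- vial_1: Bystander: small screw vial with black cap, 22 mm round, 47 mm tall. Origin: centre of its underside, on the worktop.
- petri_dish_a: Bystander: closed petri dish, 60 mm round, 14 mm tall. Origin: centre of its underside, on the worktop.
There are look-alikes about, which are no part of the job. There is more than one size of the end_cap; the one meant has the size given above.

How it is judged (in metres and radians):
On the way, in this order (a step that is already met when the one before it is completed fails the run):
1. the thick blue weight is threaded onto the bar (y of weight_thick in the frame of stand between -0.004 and 0.004 m and z of weight_thick in the frame of stand between 0.091 and 0.099 m and x of weight_thick in the frame of stand above -0.118 m), for 0.2 s.
2. the thin brass weight is threaded on in front of it (y of weight_thick in the frame of stand between -0.004 and 0.004 m and z of weight_thick in the frame of stand between 0.091 and 0.099 m and y of weight_thin in the frame of stand between -0.004 and 0.004 m and z of weight_thin in the frame of stand between 0.091 and 0.099 m and x of weight_thin in the frame of stand above -0.118 m and x of weight_thick in the frame of stand above -0.096 m), for 0.2 s.
At the end, for the whole second after the job is handed in: Released and at rest on the bar: blue weight next to the sleeve, brass weight, then cap, touching (origins within 4 mm of the bar's centre line; from the cap's mouth along the bar: brass centre 8 to 14.5 mm, blue centre 32 to 41 mm), the cap holding the sleeve pushed in by more than 2.5 mm (value of joint sleeve above 0.0025 m and y of weight_thick in the frame of stand between -0.004 and 0.004 m and z of weight_thick in the frame of stand between 0.091 and 0.099 m and linear speed of each of weight_thick, weight_thin, end_cap below 0.02 m/s and y of weight_thin in the frame of stand between -0.004 and 0.004 m and z of weight_thin in the frame of stand between 0.091 and 0.099 m and y of end_cap in the frame of stand between -0.004 and 0.004 m and z of end_cap in the frame of stand between 0.091 and 0.099 m and x of weight_thick in the frame of end_cap between 0.032 and 0.041 m and x of weight_thin in the frame of end_cap between 0.008 and 0.0145 m).
It fails at once if the end cap presses on the bar and stand with more than 30 N (contact force between end_cap and stand above 30 N).
It fails at once if a bystander is moved by more than 30 mm (distance of any of eyepiece_10, barlow_lens, spanner_14, locking_screw_red, vial_1, petri_dish_a from where it was at the start of the episode above 0.03 m).
It also fails if it takes over 72 s, if anything falls off the work surface, if the arm or the gripper's body presses on something with over 40 N, if the wrist force passes 120 N, or if a joint passes its speed limit or range.

ROBOT

A 6-joint arm with a two-finger parallel gripper is mounted at the origin on a cart in front of the work surface, level with it; the furniture and walls round the work are solid. World frame = base frame: x ahead of the robot, y to its left, z up, the work surface at z = 0. Lengths are in m, angles in degrees, forces in N, time in s.
With the tool pointing down it reaches from about 0.4 to 0.825 m from the base axis. Payload 7 kg.
Tool frame: the origin (TCP) lies midway between the tips of the shut fingers; the grasp point (between the pads) lies 19 mm behind it; z points along the fingers, y is the direction in which the jaws open and shut (so a half turn about z gives the same grasp; the last joint's range is limited). The gripper opens to 88 mm and grips with 3 to 60 N. Pads are 19 mm wide; open, the fingers measure 130 mm over their backs; the gripper's body (78 mm by 193 mm) begins 47 mm behind the grasp point.
Start: joints at [-59.467, 20.546, 0.682, 0, -70.136, -16.507], TCP at [0.164, -0.655, 0.227] pointing down, gripper open.
Joint ranges: [-176.03, 176.03], [-82.01, 121.73], [-58.28, 71.71], [-173.87, 95.51], [-174.79, -0.11], [-173.66, 173.66]. Speed limits (degrees/s): [136.94, 136.94, 172.46, 180, 180, 180].

INTERFACE

Orientations are given as [roll, pitch, yaw] about the fixed x, y, z axes, in that order (R = Rz(yaw) Ry(pitch) Rx(roll)).
In Python, from plant import get_state, capture, close_job gives the robot as it stands.
- The arm moves only by the tool apply_moves, never from a script. Its argument "commands" is a list of rows, each an object with "grip": the opening, from 0 (shut) to 1 (fully open); "dp": the shift along the tool's x, y, z in mm, a list of three; "yaw": the turn about the tool's z in rad. A call has 1 to 12 rows; each row is the pose to reach, as a shift and turn from the pose commanded when the call began, along the tool's axes at that moment; what a row does not reach only later rows make up. A row lasts 1/8 s, in which the tool goes at most 62.5 mm and 10.7 degrees, less where a joint would pass 70% of its speed; a pose out of reach is approached as far as the arm can. A call with a gripper value outside its range is refused whole. The fingers move at their own pace and stop on an object; "newtons" is the grip in N (left out, the last holds). Time passes only in rows, so rows that repeat a pose let the fingers close. It gives the time, the measured TCP pose, the force and the opening at its end, in the units of the state.
- get_state(): the state, without advancing time (a new reading comes with each control period).
- capture(name): name is "scene" or "top"; returns a dict with "color" (480x640x3 uint8, red, green, blue), "camera_matrix" (3x3 intrinsics, pixels), "k1" (the pictures are not rectified: a ray, as slopes to the right and down, at radius r is drawn at 1 + k1 r^2 times it, then the intrinsics apply), "xyz" and "rotation" of the camera in the world. Camera axes: x right, y up, looking along -z (the intrinsics and any distortion apply to the point x, -y, -z); pixel columns grow to the right and rows downward; lengths in m; the calibration is good to about 2 mm. A picture is of the moment at which its call begins. There is no depth.
- close_job(): hands the job in, once; it reports no verdict.
The state is a dict: "time_s": time; "joints": joint angles; "qd": joint speeds; "joint_torque": joint torques, N m; "tcp_pos": TCP position; "eef_rot": TCP orientation; "contact_force": force on the tool from outside, world axes, zero at the start; "moment": the same for the moment, N m; "gripper_width": finger opening in m.
Only numpy, scipy, OpenCV 4.12 (cv2) and the standard library are available. Lean on these libraries where they do the work, as an engineer would, in place of code of your own. Each camera call takes 0.05 s, during which the arm holds its last target.

## Working session

There is one attempt and no reset: what is moved stays moved. The work goes in short steps, Python scripts to look and compute and a tool call to move; the robot and the scene stay as the last step left them, time stands still between calls to the robot, and variables do not carry over. Pictures are saved under pics/ and viewed, and the job is handed in when it is done.

Besides the shell and the picture viewer there is one more tool, called in YAML: its name, and indented under it one key for each argument. apply_moves: Moves the arm, as the interface text tells. Its arguments: {"type":"object","properties":{"commands":{"type":"array","items":{"type":"object","properties":{"grip":{"type":"number"},"dp":{"type":"array","items":{"type":"number"}},"yaw":{"type":"number"}}}},"newtons":{"type":"number"}},"required":["commands"]}

```bash
mkdir -p pics; ls; python3 - <<'E'
from plant import get_state, capture
import cv2, pickle
print(get_state())
for n in("scene","top"):
    c=capture(n); pickle.dump(c,open(f"pics/{n}0.pkl","wb")); cv2.imwrite(f"pics/{n}0.png",c["color"][:,:,::-1])
    print(n,c["camera_matrix"],c["k1"],c["xyz"],c["rotation"])
E
```

```text
pics
{'time_s': 0.0, 'joints': array([-5.94674048e+01,  2.05910692e+01,  6.35092934e-01, -2.01398677e-02,
       -7.01346318e+01, -1.65046734e+01]), 'qd': array([-0.083018  ,  0.01788918,  0.06186056, -0.09011037, -0.027002  ,
        0.00861466]), 'joint_torque': array([-7.30754782e-04, -5.82714629e+01,  2.93044639e+01,  6.99710861e+00,
        6.94994713e-03, -2.15672098e-04]), 'tcp_pos': array([ 0.16345603, -0.65442452,  0.22563676]), 'eef_rot': array([ 1.79907746e+02, -7.59090675e-03, -1.65978931e+02]), 'contact_force': array([ 0.77762469, -0.63776302, -0.46230148]), 'moment': array([ 0.01873105,  0.01797894, -0.03738967]), 'gripper_width': 0.08776260699332838}
scene [[555.74462235   0.         319.57054121]
 [  0.         555.74462235 241.5432686 ]
 [  0.           0.           1.        ]] -0.1660906855438696 [-0.27475063  0.58758812  0.52867148] [  66.48583374    0.40984452 -125.75381813]
top [[446.48234064   0.         319.34129625]
 [  0.         446.48234064 246.07956244]
 [  0.           0.           1.        ]] -0.07592610452318983 [0.43783813 0.00459879 1.09539546] [  2.83818544   0.74629352 -90.74887255]
```

View pics/scene0.png

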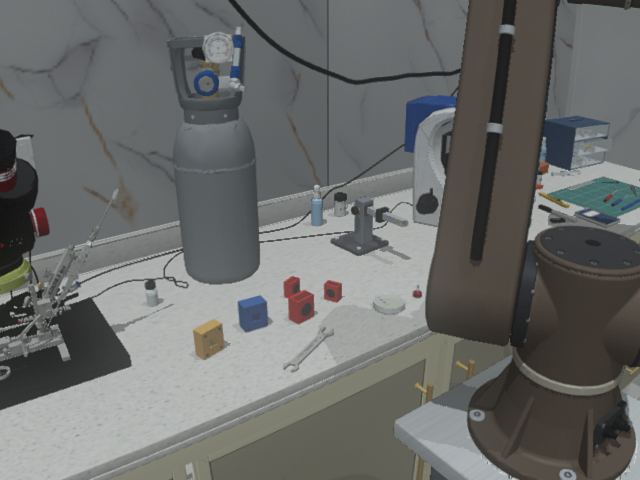

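View pics/top0.png

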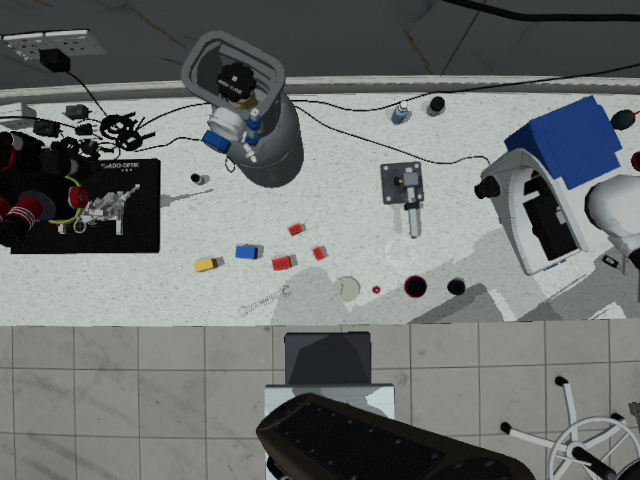

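```bash
cat > h.py <<'E'
import numpy as np, cv2, pickle
from scipy.spatial.transform import Rotation as R
def load(f): return pickle.load(open(f,"rb"))
def mats(c):
    Rw=R.from_euler("xyz",c["rotation"],degrees=True).as_matrix() @ np.diag([1,-1,-1.]) # cv cam -> world
    return Rw,np.array(c["xyz"])
def proj(c,P):
    Rw,t=mats(c); q=(np.atleast_2d(P)-t)@Rw
    s=q[:,:2]/q[:,2:]; r2=(s**2).sum(1,keepdims=True); s=s*(1+c["k1"]*r2)
    K=c["camera_matrix"]; return s*[K[0,0],K[1,1]]+K[:2,2]
def ray(c,uv):
    K=c["camera_matrix"]; uv=np.atleast_2d(np.array(uv,float))
    s=cv2.undistortPoints(uv[:,None],K,np.array([c["k1"],0,0,0.]),None,None)[:,0] if 0 else None
    d=(uv-K[:2,2])/[K[0,0],K[1,1]]; s=d.copy()
    for _ in range(30): s=d/(1+c["k1"]*(s**2).sum(1,keepdims=True))
    Rw,t=mats(c); return t,np.c_[s,np.ones(len(s))]@Rw.T
def onz(c,uv,z):
    t,d=ray(c,uv); return t+d*((z-t[2])/d[:,2:])
def crop(c,x0,y0,x1,y1,k,f,interp=cv2.INTER_CUBIC):
    im=c["color"][y0:y1,x0:x1,::-1]; cv2.imwrite(f,cv2.resize(im,None,fx=k,fy=k,interpolation=interp))
E
python3 - <<'E'
from h import *
c=load("pics/top0.pkl"); crop(c,190,215,340,300,5,"pics/t_blocks.png"); crop(c,370,150,440,245,6,"pics/t_stand.png")
s=load("pics/scene0.pkl"); crop(s,185,265,345,365,5,"pics/s_blocks.png"); crop(s,320,185,420,265,7,"pics/s_stand.png")
E
```

```text
(no output)
```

View pics/t_blocks.png

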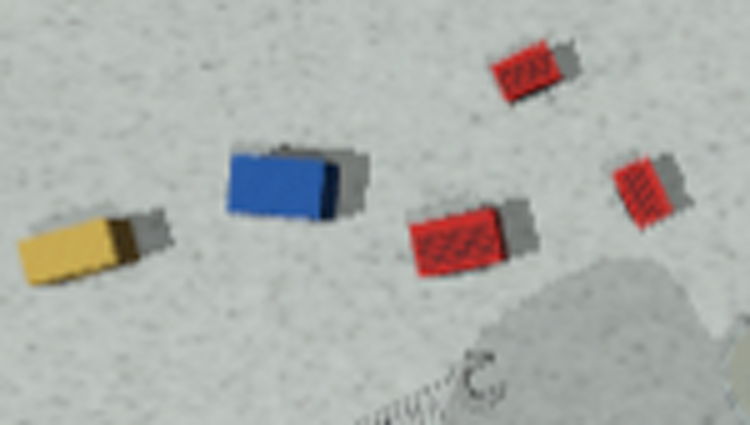

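View pics/t_stand.png

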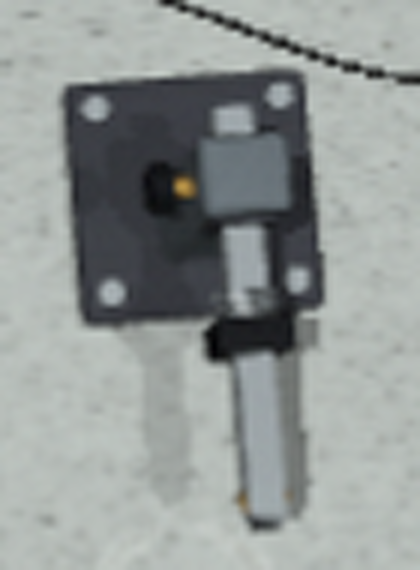

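View pics/s_blocks.png

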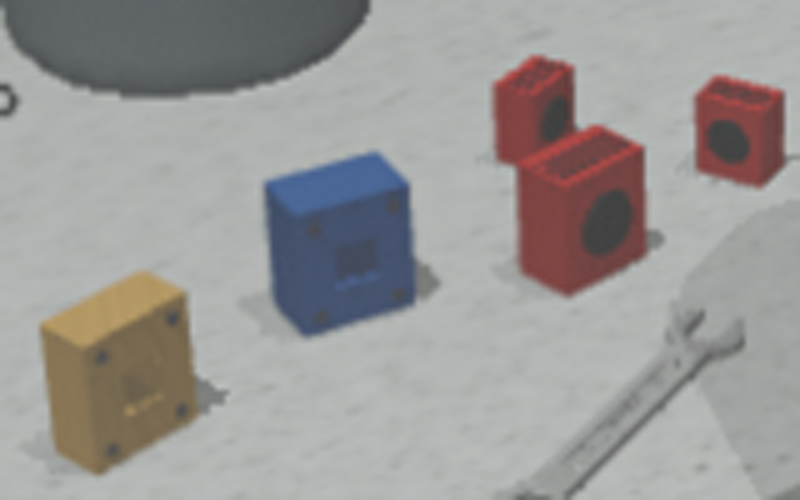

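View pics/s_stand.png

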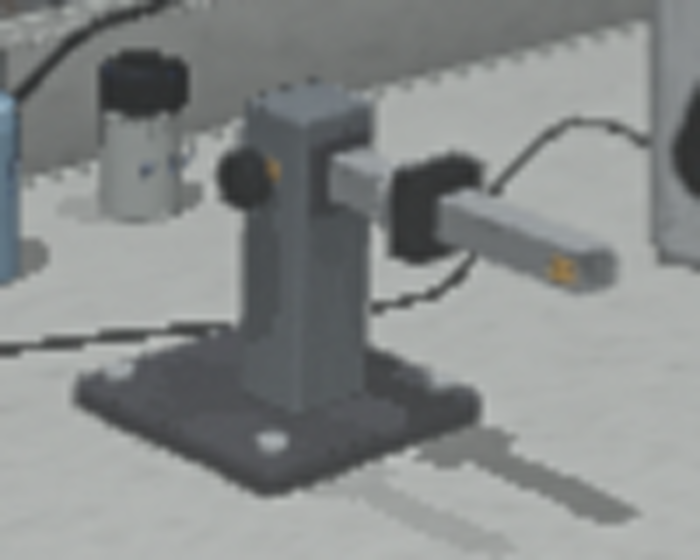

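```bash
cat > fit0.py <<'E'
from h import *
from scipy.optimize import least_squares
T=load("pics/top0.pkl"); S=load("pics/scene0.pkl")
t=lambda p:np.array(p,float)/5+[190,215]; s=lambda p:np.array(p,float)/5+[185,265]
def fit(name,lx,ly,h,tp,sp,sb,xc=0.0):
    # tp,sp: top corners order ++,+-,--,-+ ; sb bottom --,-+,++
    sg=np.array([[1,1],[1,-1],[-1,-1],[-1,1]])
    def corners(p):
        a=p[2];Rm=np.array([[np.cos(a),-np.sin(a)],[np.sin(a),np.cos(a)]])
        q=(sg*[lx/2,ly/2])@Rm.T+p[:2]
        return np.c_[q,np.full(4,h)],np.c_[q,np.zeros(4)]
    def res(p,wt=1,ws=1):
        A,B=corners(p)
        return np.r_[wt*(proj(T,A)-tp).ravel(),ws*(proj(S,A)-sp).ravel(),ws*(proj(S,B[[2,3,0]])-sb).ravel()]
    p0=np.r_[onz(T,tp.mean(0),h)[0,:2],0]
    for nm,w in(("both",(1,1)),("top",(1,0)),("scene",(0,1))):
        r=least_squares(res,p0,args=w,loss="soft_l1"); p=r.x
        print(name,nm,np.round(p[:2],4),"yaw",round(np.degrees(p[2]),2),"rms px",round(np.sqrt((r.fun**2).mean()),2))
    e=onz(T,tp,h)[:,:2]; print("   top sizes y,x:",np.round([np.linalg.norm(e[0]-e[1]),np.linalg.norm(e[2]-e[3]),np.linalg.norm(e[1]-e[2]),np.linalg.norm(e[0]-e[3])],4))
fit("brass",.022,.044,.05,t([(18,243),(105,218),(117,265),(32,286)]),s([(42,325),(147,270),(187,292),(80,347)]),s([(195,422),(98,473),(55,452)]))
fit("blue",.028,.044,.05,t([(232,153),(328,155),(324,218),(228,212)]),s([(266,183),(377,152),(410,180),(302,215)]),s([(414,303),(306,336),(277,302)]))
fit("cap",.0255,.04,.046,t([(410,222),(495,207),(505,262),(420,277)]),s([(518,160),(600,127),(645,150),(568,187)]),s([(645,258),(568,295),(520,270)]))
for nm,q in(("s1",[(492,66),(545,42),(562,78),(513,103)]),("s2",[(613,173),(650,158),(672,213),(645,229)])):
    e=onz(T,t(q),.035);print(nm,e.mean(0).round(3),[np.linalg.norm(e[i]-e[(i+1)%4]).round(4) for i in range(4)])
for nm,q,z in(("petri",(347,289),.014),("screw",(376,290),.025),("barlow",(415,286),.018),("eyep",(456,287),.044),("vial",(198,179),.047)):
    print(nm,onz(T,q,z).round(3))
print("spanner",onz(T,[(241,316),(289,289)],.005).round(3))
# stand
k=lambda p:np.array(p,float)/6+[370,150]
f=onz(T,k([(65,87),(303,70),(323,303),(83,323)]),.012);p=onz(T,k([(200,140),(288,133),(295,207),(207,217)]),.117)
b=onz(T,k([(222,228),(268,225),(247,520),(283,517),(265,525)]),.102)
print(f.round(4),f.mean(0).round(4));print(p.round(4),p.mean(0).round(4));print(b.round(4))
E
python3 fit0.py
```

```text
brass both [0.4484 0.293 ] yaw 13.16 rms px 0.59
brass top [0.4475 0.2913] yaw 14.5 rms px 0.18
brass scene [0.4489 0.2933] yaw 13.07 rms px 0.39
   top sizes y,x: [0.0432 0.0418 0.0229 0.0214]
blue both [0.4787 0.1924] yaw -3.55 rms px 0.54
blue top [0.4785 0.1913] yaw -3.38 rms px 0.18
blue scene [0.4786 0.193 ] yaw -3.68 rms px 0.43
   top sizes y,x: [0.0455 0.0456 0.0297 0.0279]
cap both [0.4507 0.1088] yaw 8.68 rms px 0.54
cap top [0.4505 0.1072] yaw 9.41 rms px 0.1
cap scene [0.4502 0.1097] yaw 8.43 rms px 0.38
   top sizes y,x: [0.0407 0.0407 0.0263 0.0263]
s1 [0.531 0.074 0.035] [np.float64(0.0278), np.float64(0.0191), np.float64(0.0262), np.float64(0.0204)]
s2 [0.473 0.019 0.035] [np.float64(0.019), np.float64(0.0282), np.float64(0.0149), np.float64(0.0307)]
petri [[ 0.387 -0.047  0.014]]
screw [[ 0.384 -0.116  0.025]]
barlow [[ 0.392 -0.211  0.018]]
eyep [[ 0.389 -0.303  0.044]]
vial [[0.655 0.306 0.047]]
spanner [[0.324 0.212 0.005]
 [0.388 0.093 0.005]]
[[ 0.6904 -0.1357  0.012 ]
 [ 0.6964 -0.2338  0.012 ]
 [ 0.5999 -0.2391  0.012 ]
 [ 0.5929 -0.1408  0.012 ]] [ 0.6449 -0.1874  0.012 ]
[[ 0.6454 -0.1716  0.117 ]
 [ 0.6477 -0.2044  0.117 ]
 [ 0.62   -0.2062  0.117 ]
 [ 0.6166 -0.1735  0.117 ]] [ 0.6324 -0.1889  0.117 ]
[[ 0.6152 -0.1817  0.102 ]
 [ 0.6161 -0.199   0.102 ]
 [ 0.5055 -0.1883  0.102 ]
 [ 0.5064 -0.2018  0.102 ]
 [ 0.5035 -0.195   0.102 ]]
```

```bash
cat > ov.py <<'E'
from h import *
def box(x0,x1,y0,y1,z0,z1):
    P=np.array([[x,y,z] for x in(x0,x1) for y in(y0,y1) for z in(z0,z1)]); E=[(i,j) for i in range(8) for j in range(i+1,8) if bin(i^j).count("1")==1]; return P,E
def tf(P,x,y,a):
    c,s=np.cos(a),np.sin(a); return P@np.array([[c,s,0],[-s,c,0],[0,0,1]])+[x,y,0]
def overlay(c,x,y,yaw,end,win,k,f):
    x0,y0,x1,y1=win; im=cv2.resize(c["color"][y0:y1,x0:x1,::-1],None,fx=k,fy=k,interpolation=cv2.INTER_CUBIC)
    for (b,col) in ((box(-.015,.015,-.017,.017,.0,.117),(0,255,0)),(box(end+.005,-.015,-.007,.007,.088,.102),(0,0,255)),(box(end,end+.005,-.0045,.0045,.0905,.0995),(255,0,255)),(box(end+.066,end+.08,-.015,.015,.08,.11),(255,255,0))):
        q=(proj(c,tf(b[0],x,y,yaw))-[x0,y0]+.5)*k
        for i,j in b[1]: cv2.line(im,tuple(np.int32(q[i])),tuple(np.int32(q[j])),col,1)
    cv2.imwrite(f,im)
E
cat > o1.py <<'E'
from ov import *; import sys
x,y,a,e=map(float,sys.argv[1:5]); n=sys.argv[5]
overlay(load("pics/top0.pkl"),x,y,np.radians(a),e,(375,160,440,245),7,f"pics/ot{n}.png")
overlay(load("pics/scene0.pkl"),x,y,np.radians(a),e,(345,185,415,260),8,f"pics/os{n}.png")
a=cv2.imread(f"pics/ot{n}.png");b=cv2.imread(f"pics/os{n}.png");a=cv2.resize(a,None,fx=.56,fy=.56) if 0 else a
h=max(a.shape[0],b.shape[0]);o=np.zeros((h,a.shape[1]+b.shape[1],3),np.uint8);o[:a.shape[0],:a.shape[1]]=a;o[:b.shape[0],a.shape[1]:]=b
o=cv2.resize(o,None,fx=min(1,790/o.shape[1]),fy=min(1,790/o.shape[1]));cv2.imwrite(f"pics/o{n}.png",o)
E
python3 o1.py 0.6324 -0.189 3 -0.128 1
```

```text
(no output)
```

View pics/o1.png

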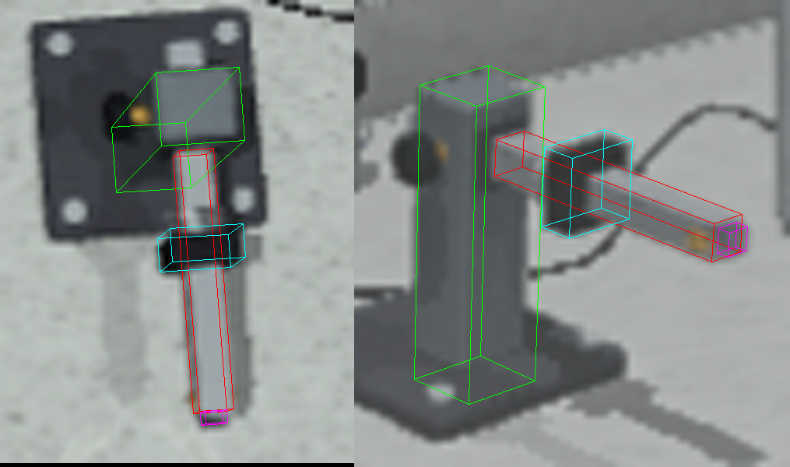

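```bash
python3 - <<'E'
from h import *
S=load("pics/scene0.pkl"); crop(S,348,190,413,240,12,"pics/z1.png",cv2.INTER_LANCZOS4)
T=load("pics/top0.pkl"); crop(T,395,160,430,242,9,"pics/z2.png",cv2.INTER_LANCZOS4)
E
```

```text
(no output)
```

View pics/z1.png

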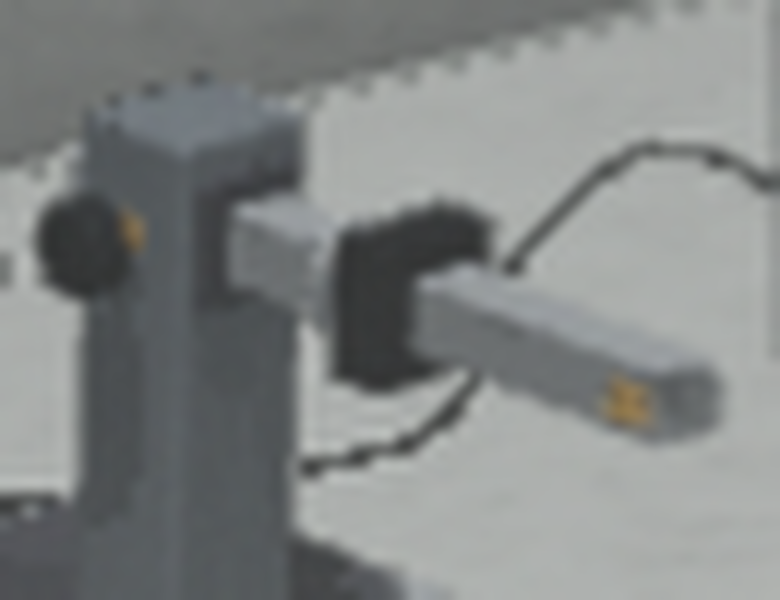

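View pics/z2.png

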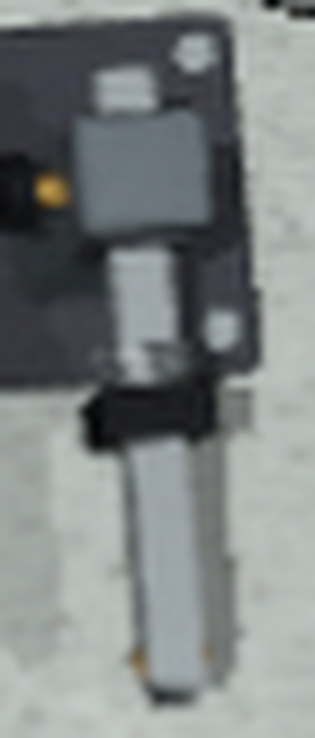

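```bash
cat > fs.py <<'E'
from ov import *
from scipy.optimize import least_squares
T=load("pics/top0.pkl"); S=load("pics/scene0.pkl")
def P(p):
    e=p[3]
    tp=[[e+.0125,.0095,.095],[e+.0125,-.0095,.095],[e+.005,.007,.102],[e+.005,-.007,.102],[e+.066,.007,.102],[e+.066,-.007,.102],[-.015,.007,.102],[-.015,-.007,.102],
        [-.015,.017,.117],[-.015,-.017,.117],[.015,.017,.117],[.015,-.017,.117],[e+.066,.015,.11],[e+.066,-.015,.11]]
    sp=[[e+.0105,.0085,.095],[e+.005,.007,.102],[e+.005,.007,.088],[e+.005,-.007,.102],[e+.066,.007,.102],[-.015,.007,.102],[-.015,.007,.088],[.015,.017,.117],[-.015,.017,.117],[-.015,-.017,.117],[e+.066,.015,.08],[e+.066,-.015,.11]]
    f=lambda q:tf(np.array(q),p[0],p[1],p[2]); return f(tp),f(sp)
tq=(np.array([(138,658),(210,653),(148,692),(203,688),(128,442),(188,438),(110,245),(172,242),(83,232),(212,222),(76,118),(205,110),(87,450),(218,438)])+.5)/9-.5+[395,160]
sq=(np.array([(628,402),(652,385),(652,438),(713,355),(413,288),(232,210),(228,280),(83,120),(183,160),(305,128),(383,392),(488,215)])+.5)/12-.5+[348,190]
def res(p,wt,ws):
    a,b=P(p); return np.r_[wt*(proj(T,a)-tq).ravel(),ws*(proj(S,b)-sq).ravel()]
for nm,w in(("both",(1,1)),("top",(1,0.)),("scene",(0.,1))):
    r=least_squares(res,[.633,-.188,.05,-.125],args=w,loss="soft_l1",f_scale=.5); p=r.x
    tip=tf(np.array([[p[3],0,.095]]),*p[:3])[0]
    print(nm,p[:2].round(4),np.degrees(p[2]).round(2),p[3].round(4),"tip",tip.round(4),np.sqrt((r.fun**2).mean()).round(2))
    if nm!="both":print(r.fun.reshape(-1,2)[slice(0,14) if nm=="top" else slice(14,None)].round(1).tolist())
E
python3 fs.py; sed -i 's|np.array(p,float)/5+|(np.array(p,float)+.5)/5-.5+|g' fit0.py; python3 fit0.py | grep -E "both|top \[|scene"
```

```text
both [ 0.6333 -0.1872] 3.34 -0.1307 tip [ 0.5027 -0.1949  0.095 ] 0.66
top [ 0.6335 -0.1875] 3.51 -0.1316 tip [ 0.5021 -0.1956  0.095 ] 0.38
[[-0.7, 0.5], [-0.3, 0.4], [0.1, -0.3], [0.3, -0.3], [0.0, 0.4], [-0.4, 0.4], [0.1, -0.1], [-0.6, -0.2], [-0.2, 0.5], [0.7, 0.5], [-0.6, -0.2], [0.3, -0.4], [1.7, -0.7], [0.5, -0.4]]
scene [ 0.63   -0.1841] 4.77 -0.1271 tip [ 0.5033 -0.1947  0.095 ] 0.43
[[-0.0, 0.2], [0.6, -0.9], [0.2, 0.8], [-0.1, 0.0], [-0.5, -0.5], [-0.4, 0.6], [-0.2, 0.6], [-0.3, -0.6], [0.7, -0.6], [1.3, -1.2], [-0.9, 1.1], [0.3, -0.1]]
brass both [0.4496 0.2933] yaw 13.26 rms px 0.55
brass top [0.4484 0.2923] yaw 14.5 rms px 0.18
brass scene [0.4504 0.2933] yaw 13.09 rms px 0.38
blue both [0.4799 0.1927] yaw -3.55 rms px 0.49
blue top [0.4795 0.1922] yaw -3.38 rms px 0.18
blue scene [0.4802 0.1929] yaw -3.67 rms px 0.42
cap both [0.4518 0.109 ] yaw 8.7 rms px 0.45
cap top [0.4514 0.1081] yaw 9.41 rms px 0.1
cap scene [0.4518 0.1095] yaw 8.43 rms px 0.37
```

```bash
cat > pl.py <<'E'
# usage: pl.py x y z psi  -> x y z psi [more]   (commanded start pose, mm/deg)
import sys, numpy as np
v=np.array(list(map(float,sys.argv[1:]))).reshape(-1,4); s=v[0]; a=np.radians(s[3])
X=np.array([np.cos(a),np.sin(a),0]);Y=np.array([np.sin(a),-np.cos(a),0]);Z=np.array([0,0,-1])
for t in v[1:]:
    d=t[:3]-s[:3]; print("dp",np.round([d@X,d@Y,d@Z],1),"yaw",np.round(-np.radians((t[3]-s[3]+180)%360-180),4))
E
python3 pl.py 164 -655 227 -165.974  500 -180 227 -175  480 192.5 150 -183.5
```

```text
dp [-441.1  379.4    0. ] yaw 0.1575
dp [-512.   745.6   77. ] yaw 0.3059
```

Candidates for the end cap are the red blocks in the top picture at (295,229), (281,263) and (319,253). In the close crop only the one at (281,263) measures about 40.7 x 26.3 mm; the others are about 28 x 19 mm. So I choose (281,263), with its closed disc end facing the robot. There is a single blue block at (247,252) and a single brass one at (206,265). The bar's tip is near (413,237).

apply_moves:
  commands:
    - {"dp":[-441,379,0],"yaw":0.1575,"grip":0.68}
    - {"dp":[-441,379,0],"yaw":0.1575,"grip":0.68}
    - {"dp":[-441,379,0],"yaw":0.1575,"grip":0.68}
    - {"dp":[-441,379,0],"yaw":0.1575,"grip":0.68}
    - {"dp":[-441,379,0],"yaw":0.1575,"grip":0.68}
    - {"dp":[-441,379,0],"yaw":0.1575,"grip":0.68}
    - {"dp":[-441,379,0],"yaw":0.1575,"grip":0.68}
    - {"dp":[-512,745.6,77],"yaw":0.306,"grip":0.68}
    - {"dp":[-512,745.6,77],"yaw":0.306,"grip":0.68}
    - {"dp":[-512,745.6,77],"yaw":0.306,"grip":0.68}
    - {"dp":[-512,745.6,77],"yaw":0.306,"grip":0.68}
    - {"dp":[-512,745.6,77],"yaw":0.306,"grip":0.68}
  newtons: 30

```text
time_s: 1.6
tcp_pos: [0.4554, 0.0088, 0.1786]
eef_rot: [180.0, 0.0, 176.5]
contact_force: [1.7, -0.7, 0.3]
gripper_width: 0.0595
```

```bash
python3 pl.py 455.4 8.8 178.6 176.5  480 192.5 70 176.5
```

```text
dp [-13.3 184.9 108.6] yaw -0.0
```

apply_moves:
  commands:
    - {"dp":[-13.3,184.9,70],"yaw":0,"grip":0.68}
    - {"dp":[-13.3,184.9,70],"yaw":0,"grip":0.68}
    - {"dp":[-13.3,184.9,70],"yaw":0,"grip":0.68}
    - {"dp":[-13.3,184.9,108],"yaw":0,"grip":0.68}
    - {"dp":[-13.3,184.9,108],"yaw":0,"grip":0.68}
    - {"dp":[-13.3,184.9,108],"yaw":0,"grip":0.68}

```text
time_s: 2.35
tcp_pos: [0.4805, 0.1902, 0.0715]
eef_rot: [-180.0, 0.0, 176.5]
contact_force: [0.6, 1.0, 0.8]
gripper_width: 0.0599
```

```bash
python3 - <<'E'
from h import *
from plant import *
for n in("top","scene"):
    c=capture(n); pickle.dump(c,open(f"pics/{n}1.pkl","wb"))
    crop(c,*((190,215,340,300,5) if n=="top" else (185,225,345,365,5)),f"pics/{n}1.png")
print(get_state()["tcp_pos"],get_state()["eef_rot"],get_state()["contact_force"])
E
```

```text
[0.48106139 0.19033697 0.0723543 ] [1.79915236e+02 1.03041450e-01 1.76453227e+02] [ 0.06859933 -0.43670174  0.02065503]
```

View pics/top1.png

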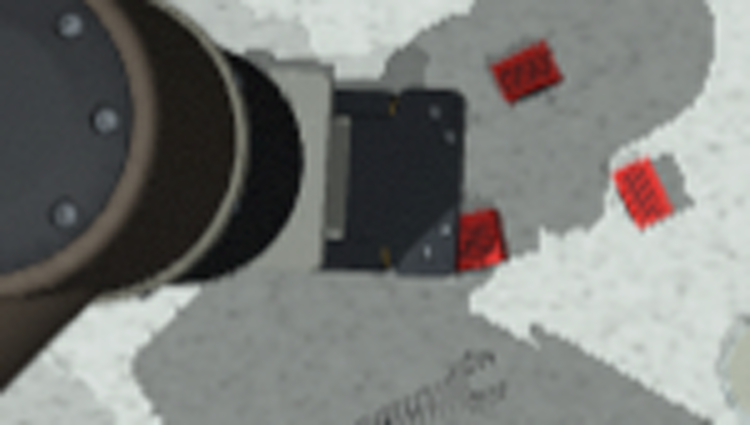

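View pics/scene1.png

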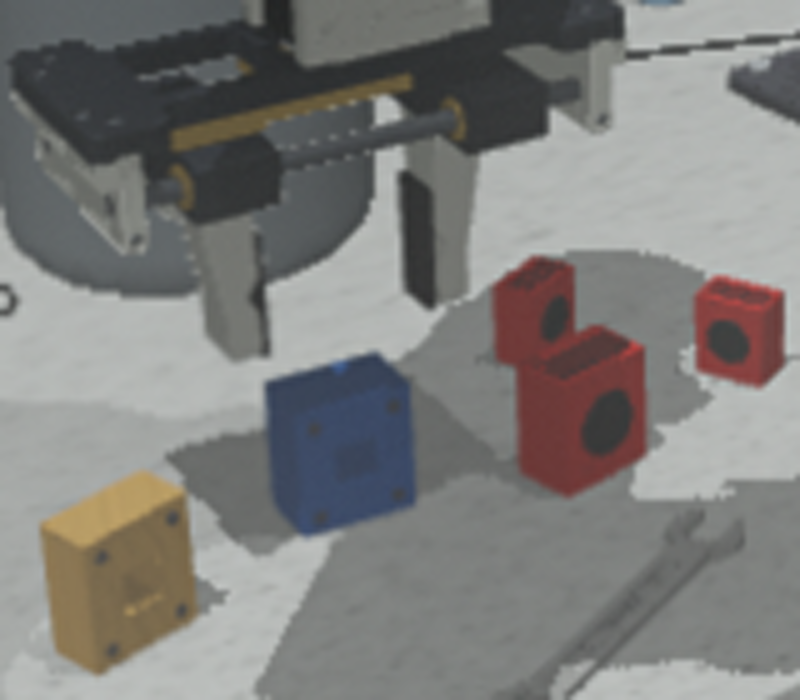

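apply_moves:
  commands:
    - {"dp":[1,2,35],"yaw":0,"grip":0.68}
    - {"dp":[1,2,64.5],"yaw":0,"grip":0.68}
    - {"dp":[1,2,64.5],"yaw":0,"grip":0.68}
    - {"dp":[1,2,64.5],"yaw":0,"grip":0.3}
    - {"dp":[1,2,64.5],"yaw":0,"grip":0.3}
    - {"dp":[1,2,64.5],"yaw":0,"grip":0.3}
    - {"dp":[1,2,64.5],"yaw":0,"grip":0.3}
  newtons: 35

```text
time_s: 3.32
tcp_pos: [0.4803, 0.1933, 0.0078]
eef_rot: [179.9, 0.1, 176.5]
contact_force: [-0.9, -0.8, 8.1]
gripper_width: 0.0441
```

```bash
python3 - <<'E'
from plant import *
s=get_state();print(s["tcp_pos"],s["eef_rot"],s["contact_force"],s["gripper_width"])
E
python3 pl.py 480 192.5 7 176.5  480 192.5 160 176.5  458 0 160 -183  440 -198.5 160 -176.5
```

```text
[0.48031034 0.19327024 0.00782758] [1.79906413e+02 1.15942430e-01 1.76517664e+02] [-0.92024397 -0.82660862  8.11086539] 0.04414088161773396
dp [   0.    0. -153.] yaw -0.0
dp [  10.2 -193.5 -153. ] yaw -0.0087
dp [  16.1 -392.7 -153. ] yaw -0.1222
```

```bash
python3 pl.py 480 193 7.8 176.5  480 193 110 176.5  458.6 -198 110 -176.5  458.6 -198 80 -176.5
```

```text
dp [   0.     0.  -102.2] yaw -0.0
dp [  -2.5 -391.6 -102.2] yaw -0.1222
dp [  -2.5 -391.6  -72.2] yaw -0.1222
```

apply_moves:
  commands:
    - {"dp":[0,0,-30],"yaw":0,"grip":0.3}
    - {"dp":[0,0,-80],"yaw":0,"grip":0.3}
    - {"dp":[0,-20,-102],"yaw":0,"grip":0.3}

```text
time_s: 3.7
tcp_pos: [0.4795, 0.174, 0.1115]
eef_rot: [179.8, 0.2, 176.6]
contact_force: [-0.4, 0.3, -2.2]
gripper_width: 0.0436
```

apply_moves:
  commands:
    - {"dp":[-1,-60,0],"yaw":-0.02,"grip":0.3}
    - {"dp":[-2,-120,0],"yaw":-0.04,"grip":0.3}
    - {"dp":[-2,-180,0],"yaw":-0.06,"grip":0.3}
    - {"dp":[-2,-240,0],"yaw":-0.09,"grip":0.3}
    - {"dp":[-2.5,-300,0],"yaw":-0.122,"grip":0.3}
    - {"dp":[-2.5,-350,15],"yaw":-0.122,"grip":0.3}
    - {"dp":[-2.5,-371.6,30],"yaw":-0.122,"grip":0.3}
    - {"dp":[-2.5,-371.6,30],"yaw":-0.122,"grip":0.3}
    - {"dp":[-2.5,-371.6,30],"yaw":-0.122,"grip":0.3}
    - {"dp":[-2.5,-371.6,30],"yaw":-0.122,"grip":0.3}

```text
time_s: 4.95
tcp_pos: [0.4585, -0.1977, 0.079]
eef_rot: [-180.0, 0.1, -176.4]
contact_force: [-0.6, 0.4, -2.2]
gripper_width: 0.0441
```

```bash
cat > shot.py <<'E'
import sys
from h import *
from plant import *
n=sys.argv[1]; st=get_state(); print({k:np.round(st[k],4) for k in("time_s","tcp_pos","eef_rot","contact_force","moment","gripper_width")})
wins={"top":(370,150,450,260,5),"scene":(335,165,435,265,5)}
for cam in("top","scene"):
    c=capture(cam); pickle.dump(c,open(f"pics/{cam}{n}.pkl","wb"))
a,b=[load(f"pics/{k}{n}.pkl") for k in("top","scene")]
def cr(c,x0,y0,x1,y1,k): return cv2.resize(c["color"][y0:y1,x0:x1,::-1],None,fx=k,fy=k,interpolation=cv2.INTER_CUBIC)
A=cr(a,385,170,435,270,6);B=cr(b,340,180,420,280,6)
cv2.imwrite(f"pics/v{n}.png",np.hstack([A,B]))
E
python3 shot.py 2
```

```text
{'time_s': np.float64(4.95), 'tcp_pos': array([ 0.4585, -0.1977,  0.079 ]), 'eef_rot': array([-1.799938e+02,  7.230000e-02, -1.764447e+02]), 'contact_force': array([-0.5605,  0.351 , -2.2141]), 'moment': array([-0.0708, -0.0086,  0.02  ]), 'gripper_width': np.float64(0.0441)}
```

View pics/v2.png

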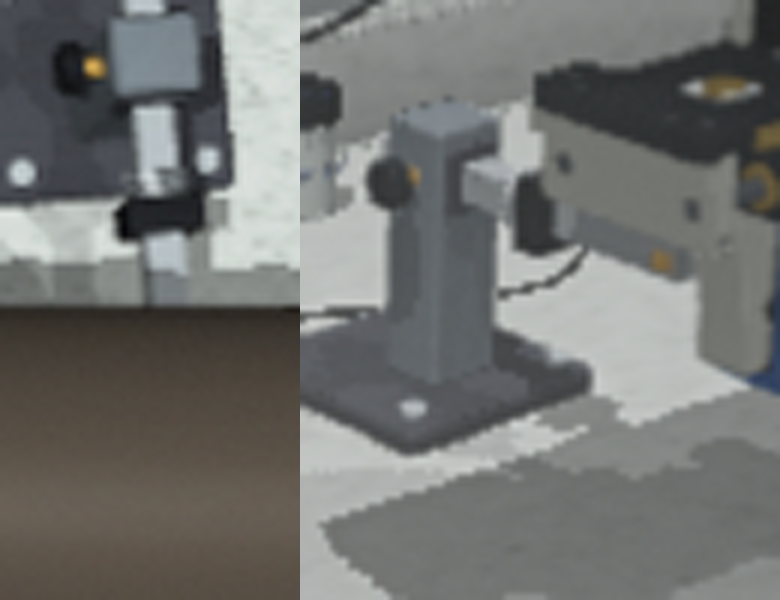

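apply_moves:
  commands:
    - {"dp":[-12,0,1],"yaw":0,"grip":0.3}
    - {"dp":[-26,0,1],"yaw":0,"grip":0.3}
    - {"dp":[-31,0,1],"yaw":0,"grip":0.3}
    - {"dp":[-34,0,1],"yaw":0,"grip":0.3}

```text
time_s: 5.55
tcp_pos: [0.4922, -0.1962, 0.0769]
eef_rot: [180.0, -0.0, -176.5]
contact_force: [-0.0, 0.1, -2.0]
gripper_width: 0.0439
```

apply_moves:
  commands:
    - {"dp":[-3,0,0],"yaw":0,"grip":0.3}
    - {"dp":[-5,0,0],"yaw":0,"grip":0.3}

```text
time_s: 5.8
tcp_pos: [0.4968, -0.1961, 0.0772]
eef_rot: [180.0, -0.0, -176.5]
contact_force: [0.4, -0.2, -1.8]
gripper_width: 0.0441
```

apply_moves:
  commands:
    - {"dp":[-3,0,0],"yaw":0,"grip":0.3}
    - {"dp":[-5,0,0],"yaw":0,"grip":0.3}

```text
time_s: 6.05
tcp_pos: [0.5009, -0.1956, 0.0769]
eef_rot: [180.0, -0.1, -176.5]
contact_force: [-5.6, 0.7, -0.3]
gripper_width: 0.0439
```

```bash
python3 shot.py 3
```

```text
{'time_s': np.float64(6.05), 'tcp_pos': array([ 0.5009, -0.1956,  0.0769]), 'eef_rot': array([ 1.799731e+02, -1.128000e-01, -1.765387e+02]), 'contact_force': array([-5.5806,  0.7497, -0.3016]), 'moment': array([0.0919, 1.4908, 0.01  ]), 'gripper_width': np.float64(0.0439)}
```

View pics/v3.png

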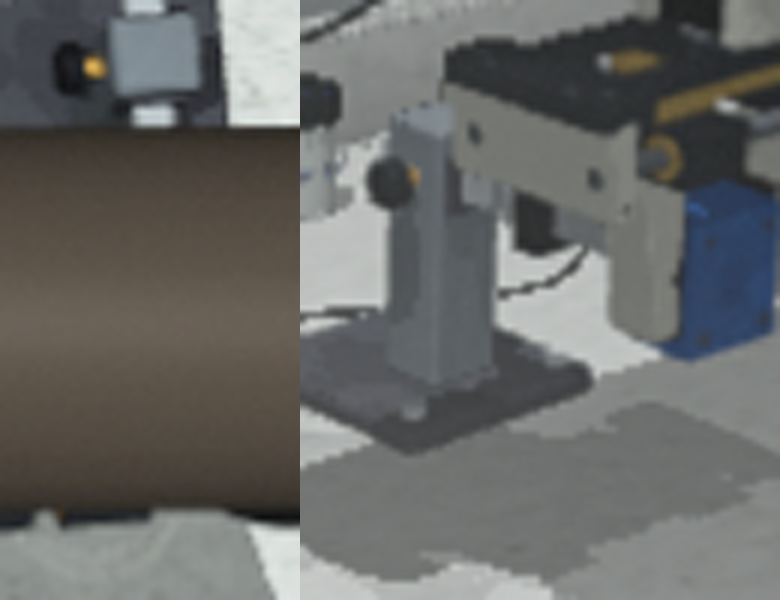

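apply_moves:
  commands:
    - {"dp":[-2,0,0],"yaw":0,"grip":0.3}
    - {"dp":[-4,0,0],"yaw":0,"grip":0.3}

```text
time_s: 6.4
tcp_pos: [0.502, -0.1957, 0.0768]
eef_rot: [180.0, -0.4, -176.6]
contact_force: [-14.4, 0.4, 9.1]
gripper_width: 0.0442
```

```bash
python3 shot.py 4; cat > bo.py <<'E'
from ov import *; import sys
# overlay block in scene image: n cx cy cz yaw lx ly lz
n=sys.argv[1]; cx,cy,cz,yw,lx,ly,lz=map(float,sys.argv[2:9])
c=load(f"pics/scene{n}.pkl"); x0,y0,x1,y1,k=395,175,485,250,8
im=cv2.resize(c["color"][y0:y1,x0:x1,::-1],None,fx=k,fy=k,interpolation=cv2.INTER_CUBIC); raw=im.copy()
def dr(P,E,x,y,a,col):
    q=(proj(c,tf(P,x,y,a))-[x0,y0]+.5)*k-.5
    for i,j in E: cv2.line(im,tuple(np.int32(q[i])),tuple(np.int32(q[j])),col,1)
P,E=box(-lx/2,lx/2,-ly/2,ly/2,-lz/2,lz/2); dr(P+[0,0,cz],E,cx,cy,np.radians(yw),(0,255,255))
P,E=box(-.13,-.015,-.007,.007,.088,.102); dr(P,E,.6333,-.1873,np.radians(3.5),(0,0,255))
cv2.imwrite(f"pics/bo{n}.png",im)
E
python3 bo.py 4 .502 -.1957 .094 3.5 .028 .044 .05
```

```text
{'time_s': np.float64(6.4), 'tcp_pos': array([ 0.502 , -0.1957,  0.0768]), 'eef_rot': array([ 179.9667,   -0.3958, -176.5582]), 'contact_force': array([-14.4208,   0.4161,   9.0532]), 'moment': array([ 0.1091,  5.0975, -0.0539]), 'gripper_width': np.float64(0.0442)}
```

View pics/bo4.png

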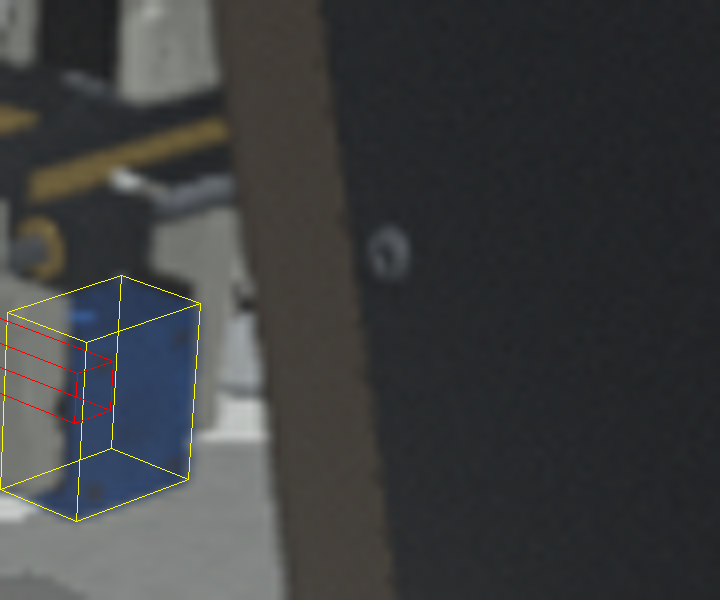

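apply_moves:
  commands:
    - {"dp":[4,0,0],"yaw":0,"grip":0.3}
    - {"dp":[4,0,-1.5],"yaw":0,"grip":0.3}
    - {"dp":[4,0,-1.5],"yaw":0,"grip":0.3}

```text
time_s: 6.88
tcp_pos: [0.5016, -0.1957, 0.0787]
eef_rot: [180.0, -0.0, -176.5]
contact_force: [-3.4, 1.4, -2.7]
gripper_width: 0.0438
```

apply_moves:
  commands:
    - {"dp":[-2,0,0],"yaw":0,"grip":0.3}
    - {"dp":[-3,0,0],"yaw":0,"grip":0.3}

```text
time_s: 7.12
tcp_pos: [0.5032, -0.1956, 0.0782]
eef_rot: [180.0, -0.2, -176.5]
contact_force: [-6.8, -0.2, -1.8]
gripper_width: 0.044
```

Vertical load gone; continue through the catches.

apply_moves:
  commands:
    - {"dp":[-2,0,0],"yaw":0,"grip":0.3}
    - {"dp":[-3,0,0],"yaw":0,"grip":0.3}

```text
time_s: 7.38
tcp_pos: [0.5079, -0.1954, 0.0786]
eef_rot: [-180.0, -0.0, -176.5]
contact_force: [-3.2, 0.1, -2.3]
gripper_width: 0.0436
```

apply_moves:
  commands:
    - {"dp":[-5,0,0],"yaw":0,"grip":0.3}
    - {"dp":[-10,0,0],"yaw":0,"grip":0.3}
    - {"dp":[-15,0,0],"yaw":0,"grip":0.3}

```text
time_s: 7.75
tcp_pos: [0.5234, -0.1945, 0.0788]
eef_rot: [-180.0, 0.0, -176.5]
contact_force: [-3.1, -1.0, -1.4]
gripper_width: 0.0442
```

apply_moves:
  commands:
    - {"dp":[-5,0,0],"yaw":0,"grip":0.3}
    - {"dp":[-10,0,0],"yaw":0,"grip":0.3}
    - {"dp":[-15,0,0],"yaw":0,"grip":0.3}
    - {"dp":[-20,0,0],"yaw":0,"grip":0.3}

```text
time_s: 8.25
tcp_pos: [0.5438, -0.1931, 0.0789]
eef_rot: [-180.0, 0.1, -176.5]
contact_force: [-0.5, 0.0, -2.0]
gripper_width: 0.044
```

apply_moves:
  commands:
    - {"dp":[-4,0,0],"yaw":0,"grip":0.3}
    - {"dp":[-8,0,0],"yaw":0,"grip":0.3}
    - {"dp":[-8,0,0],"yaw":0,"grip":0.3}

```text
time_s: 8.62
tcp_pos: [0.5514, -0.1927, 0.0789]
eef_rot: [-180.0, 0.0, -176.5]
contact_force: [-0.3, 0.4, -2.2]
gripper_width: 0.0446
```

apply_moves:
  commands:
    - {"dp":[-1.5,0,0],"yaw":0,"grip":0.3}
    - {"dp":[-3,0,0],"yaw":0,"grip":0.3}

```text
time_s: 8.88
tcp_pos: [0.5539, -0.1926, 0.0788]
eef_rot: [-180.0, 0.0, -176.5]
contact_force: [-0.2, -0.6, -2.3]
gripper_width: 0.0442
```

apply_moves:
  commands:
    - {"dp":[-1,0,0],"yaw":0,"grip":0.3}
    - {"dp":[-2,0,0],"yaw":0,"grip":0.3}

```text
time_s: 9.12
tcp_pos: [0.5558, -0.1925, 0.0788]
eef_rot: [-180.0, 0.0, -176.5]
contact_force: [0.4, 1.2, -2.4]
gripper_width: 0.0438
```

apply_moves:
  commands:
    - {"dp":[-1,0,0],"yaw":0,"grip":0.3}
    - {"dp":[-2,0,0],"yaw":0,"grip":0.3}

```text
time_s: 9.38
tcp_pos: [0.5564, -0.1924, 0.0785]
eef_rot: [180.0, -0.1, -176.5]
contact_force: [-5.9, -0.1, 1.7]
gripper_width: 0.0441
```

apply_moves:
  commands:
    - {"dp":[2,0,0],"yaw":0,"grip":0.3}
    - {"dp":[2,0,0],"yaw":0,"grip":0.68}
    - {"dp":[2,0,0],"yaw":0,"grip":0.68}
    - {"dp":[2,0,-30],"yaw":0,"grip":0.68}
    - {"dp":[2,0,-90],"yaw":0,"grip":0.68}
    - {"dp":[2,0,-110],"yaw":0,"grip":0.68}

```text
time_s: 10.12
tcp_pos: [0.558, -0.1928, 0.1931]
eef_rot: [-179.9, 0.4, -176.5]
contact_force: [0.9, 0.2, 0.5]
gripper_width: 0.0595
```

```bash
python3 shot.py 5;python3 bo.py 5 .5548 -.1925 .094 3.5 .028 .044 .05
```

```text
{'time_s': np.float64(10.125), 'tcp_pos': array([ 0.558 , -0.1928,  0.1931]), 'eef_rot': array([-179.9137,    0.3689, -176.4779]), 'contact_force': array([0.8761, 0.1617, 0.5234]), 'moment': array([ 0.024 , -0.0685, -0.0045]), 'gripper_width': np.float64(0.0595)}
```

View pics/v5.png

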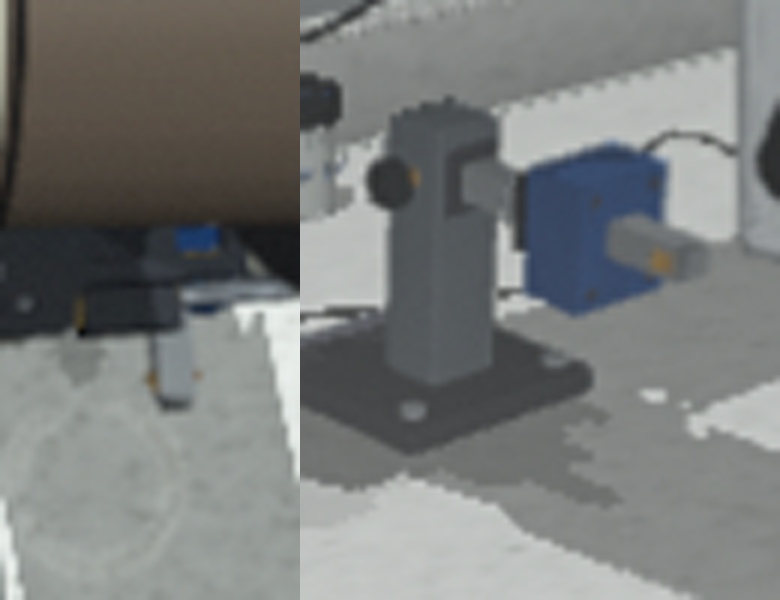

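```bash
python3 pl.py 556.5 -192.8 188.5 -176.5  449.5 293 180 -166.5  449.5 293 65 -166.5
```

```text
dp [ 77.1 491.4   8.5] yaw -0.1745
dp [ 77.1 491.4 123.5] yaw -0.1745
```

apply_moves:
  commands:
    - {"dp":[77.1,491.4,8.5],"yaw":-0.17,"grip":0.68}
    - {"dp":[77.1,491.4,8.5],"yaw":-0.17,"grip":0.68}
    - {"dp":[77.1,491.4,8.5],"yaw":-0.17,"grip":0.68}
    - {"dp":[77.1,491.4,8.5],"yaw":-0.1745,"grip":0.68}
    - {"dp":[77.1,491.4,8.5],"yaw":-0.1745,"grip":0.68}
    - {"dp":[77.1,491.4,8.5],"yaw":-0.1745,"grip":0.68}
    - {"dp":[77.1,491.4,30],"yaw":-0.1745,"grip":0.68}
    - {"dp":[77.1,491.4,80],"yaw":-0.1745,"grip":0.68}
    - {"dp":[77.1,491.4,123],"yaw":-0.1745,"grip":0.68}
    - {"dp":[77.1,491.4,123],"yaw":-0.1745,"grip":0.68}
    - {"dp":[77.1,491.4,123],"yaw":-0.1745,"grip":0.68}

```text
time_s: 11.6
tcp_pos: [0.4494, 0.2934, 0.0662]
eef_rot: [-180.0, 0.0, -166.5]
contact_force: [0.6, -0.2, 1.1]
gripper_width: 0.0599
```

```bash
python3 - <<'E'
from h import *
from plant import *
c=capture("scene"); pickle.dump(c,open(f"pics/scene6.pkl","wb"))
crop(c,175,225,315,365,5,f"pics/scene6.png")
s=get_state();print(s["tcp_pos"],s["eef_rot"],s["contact_force"],proj(c,[s["tcp_pos"],[.4495,.293,.05]]))
E
```

```text
[0.44991582 0.29367046 0.06714517] [ 1.79949111e+02  1.01672744e-01 -1.66521415e+02] [ 1.1061635  -0.22465486  0.62930695] [[206.23704435 317.21567997]
 [207.74996432 326.29409512]]
```

View pics/scene6.png

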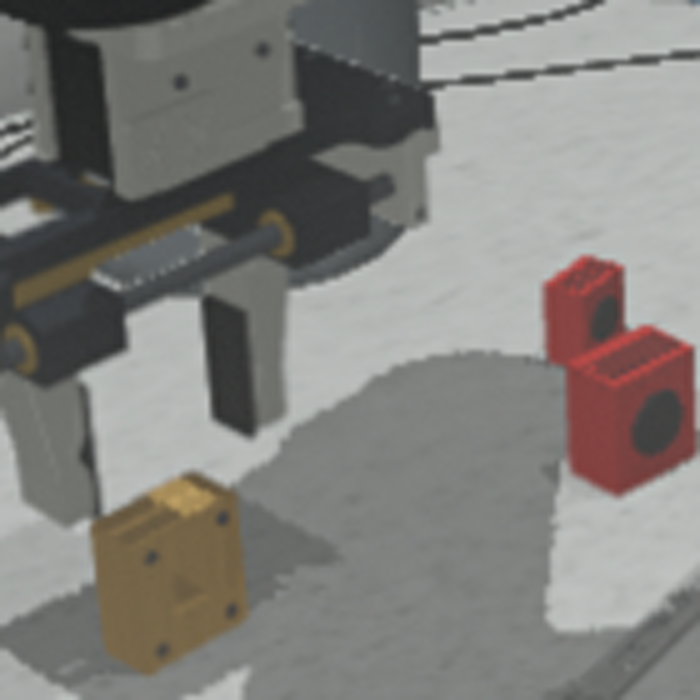

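apply_moves:
  commands:
    - {"dp":[1,0,35],"yaw":0,"grip":0.68}
    - {"dp":[1,0,59],"yaw":0,"grip":0.68}
    - {"dp":[1,0,59],"yaw":0,"grip":0.68}
    - {"dp":[1,0,59],"yaw":0,"grip":0.3}
    - {"dp":[1,0,59],"yaw":0,"grip":0.3}
    - {"dp":[1,0,59],"yaw":0,"grip":0.3}

```text
time_s: 12.4
tcp_pos: [0.4487, 0.2936, 0.0083]
eef_rot: [179.9, 0.1, -166.5]
contact_force: [-1.0, -1.5, 8.0]
gripper_width: 0.0439
```

apply_moves:
  commands:
    - {"dp":[0,0,-30],"yaw":0,"grip":0.3}
    - {"dp":[0,0,-80],"yaw":0,"grip":0.3}
    - {"dp":[0,0,-120],"yaw":0,"grip":0.3}
    - {"dp":[0,0,-120],"yaw":0,"grip":0.3}

```text
time_s: 12.9
tcp_pos: [0.4494, 0.2949, 0.1307]
eef_rot: [179.7, 0.3, -166.5]
contact_force: [-0.8, 0.6, -3.2]
gripper_width: 0.0439
```

```bash
python3 pl.py 448.7 293.6 128.5 -166.5  455 50 125 -166.5 459 -198.2 125 -176.5  459 -198.2 79 -176.5
```

```text
dp [  50.7 -238.3    3.5] yaw -0.0
dp [ 104.8 -480.6    3.5] yaw 0.1745
dp [ 104.8 -480.6   49.5] yaw 0.1745
```

apply_moves:
  commands:
    - {"dp":[104.8,-480.6,3.5],"yaw":0.05,"grip":0.3}
    - {"dp":[104.8,-480.6,3.5],"yaw":0.1,"grip":0.3}
    - {"dp":[104.8,-480.6,3.5],"yaw":0.15,"grip":0.3}
    - {"dp":[104.8,-480.6,3.5],"yaw":0.1745,"grip":0.3}
    - {"dp":[104.8,-480.6,3.5],"yaw":0.1745,"grip":0.3}
    - {"dp":[104.8,-480.6,3.5],"yaw":0.1745,"grip":0.3}
    - {"dp":[104.8,-480.6,20],"yaw":0.1745,"grip":0.3}
    - {"dp":[104.8,-480.6,49.5],"yaw":0.1745,"grip":0.3}
    - {"dp":[104.8,-480.6,49.5],"yaw":0.1745,"grip":0.3}
    - {"dp":[104.8,-480.6,49.5],"yaw":0.1745,"grip":0.3}
    - {"dp":[104.8,-480.6,49.5],"yaw":0.1745,"grip":0.3}

```text
time_s: 14.28
tcp_pos: [0.4586, -0.1978, 0.0778]
eef_rot: [-180.0, 0.1, -176.4]
contact_force: [0.1, 0.2, -1.4]
gripper_width: 0.0439
```

```bash
python3 shot.py 7
```

```text
{'time_s': np.float64(14.275), 'tcp_pos': array([ 0.4586, -0.1978,  0.0778]), 'eef_rot': array([-1.799956e+02,  6.100000e-02, -1.764381e+02]), 'contact_force': array([ 0.1237,  0.1978, -1.4066]), 'moment': array([ 0.004 , -0.0192, -0.0286]), 'gripper_width': np.float64(0.0439)}
```

View pics/v7.png

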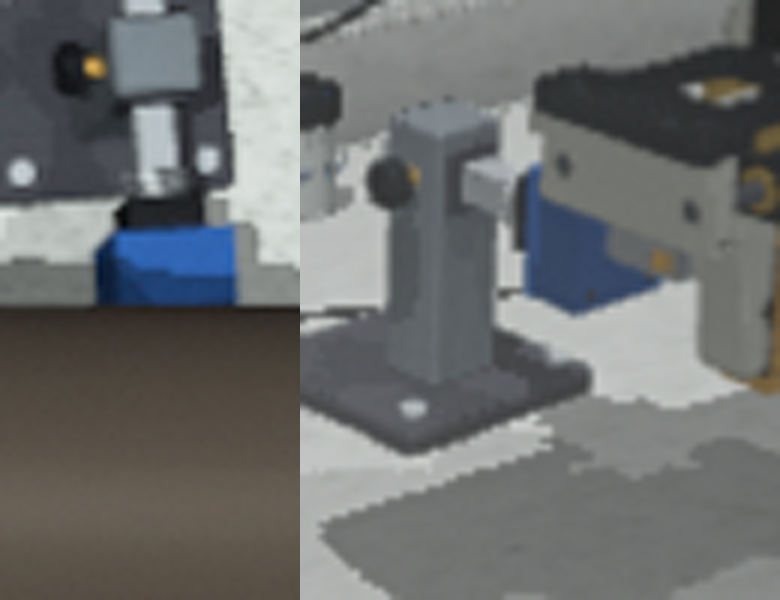

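apply_moves:
  commands:
    - {"dp":[-12,0,-1.3],"yaw":0,"grip":0.3}
    - {"dp":[-26,0,-1.3],"yaw":0,"grip":0.3}
    - {"dp":[-34,0,-1.3],"yaw":0,"grip":0.3}
    - {"dp":[-38,0,-1.3],"yaw":0,"grip":0.3}

```text
time_s: 14.88
tcp_pos: [0.4967, -0.1962, 0.0783]
eef_rot: [180.0, -0.0, -176.5]
contact_force: [-0.0, 0.0, -1.8]
gripper_width: 0.0438
```

apply_moves:
  commands:
    - {"dp":[-3,0,0],"yaw":0,"grip":0.3}
    - {"dp":[-5,0,0],"yaw":0,"grip":0.3}

```text
time_s: 15.12
tcp_pos: [0.5009, -0.1961, 0.0784]
eef_rot: [180.0, -0.0, -176.5]
contact_force: [-0.3, 0.1, -2.3]
gripper_width: 0.044
```

apply_moves:
  commands:
    - {"dp":[-2,0,0],"yaw":0,"grip":0.3}
    - {"dp":[-4,0,0],"yaw":0,"grip":0.3}
    - {"dp":[-6,0,0],"yaw":0,"grip":0.3}

```text
time_s: 15.5
tcp_pos: [0.5042, -0.1957, 0.0777]
eef_rot: [180.0, -0.3, -176.6]
contact_force: [-7.9, 0.2, -1.8]
gripper_width: 0.0437
```

apply_moves:
  commands:
    - {"dp":[-2,0,0],"yaw":0,"grip":0.3}
    - {"dp":[-4,0,0],"yaw":0,"grip":0.3}

```text
time_s: 15.75
tcp_pos: [0.5103, -0.1955, 0.0782]
eef_rot: [180.0, -0.1, -176.5]
contact_force: [-3.2, -1.0, -2.0]
gripper_width: 0.0438
```

apply_moves:
  commands:
    - {"dp":[-5,0,0],"yaw":0,"grip":0.3}
    - {"dp":[-10,0,0],"yaw":0,"grip":0.3}
    - {"dp":[-15,0,0],"yaw":0,"grip":0.3}

```text
time_s: 16.12
tcp_pos: [0.5265, -0.1945, 0.0786]
eef_rot: [-180.0, 0.0, -176.5]
contact_force: [-3.1, -0.3, -1.5]
gripper_width: 0.0439
```

apply_moves:
  commands:
    - {"dp":[-2,0,0],"yaw":0,"grip":0.3}
    - {"dp":[-4,0,0],"yaw":0,"grip":0.3}

```text
time_s: 16.38
tcp_pos: [0.5291, -0.1944, 0.0786]
eef_rot: [180.0, -0.1, -176.5]
contact_force: [-9.3, -0.0, 4.1]
gripper_width: 0.0441
```

apply_moves:
  commands:
    - {"dp":[-1.5,0,0],"yaw":0,"grip":0.3}
    - {"dp":[-3,0,0],"yaw":0,"grip":0.3}

```text
time_s: 16.62
tcp_pos: [0.5306, -0.1943, 0.0785]
eef_rot: [180.0, -0.2, -176.5]
contact_force: [-10.7, 0.7, 6.0]
gripper_width: 0.044
```

apply_moves:
  commands:
    - {"dp":[-1,0,-0.5],"yaw":0,"grip":0.3}
    - {"dp":[-2,0,-1],"yaw":0,"grip":0.3}

```text
time_s: 16.88
tcp_pos: [0.5326, -0.1941, 0.0788]
eef_rot: [180.0, -0.2, -176.6]
contact_force: [-7.2, -1.6, -4.6]
gripper_width: 0.0439
```

```bash
python3 shot.py 8
```

```text
{'time_s': np.float64(16.875), 'tcp_pos': array([ 0.5326, -0.1941,  0.0788]), 'eef_rot': array([ 179.9614,   -0.237 , -176.5703]), 'contact_force': array([-7.2273, -1.6007, -4.6209]), 'moment': array([-0.5711,  2.6111, -0.1183]), 'gripper_width': np.float64(0.0439)}
```

View pics/v8.png

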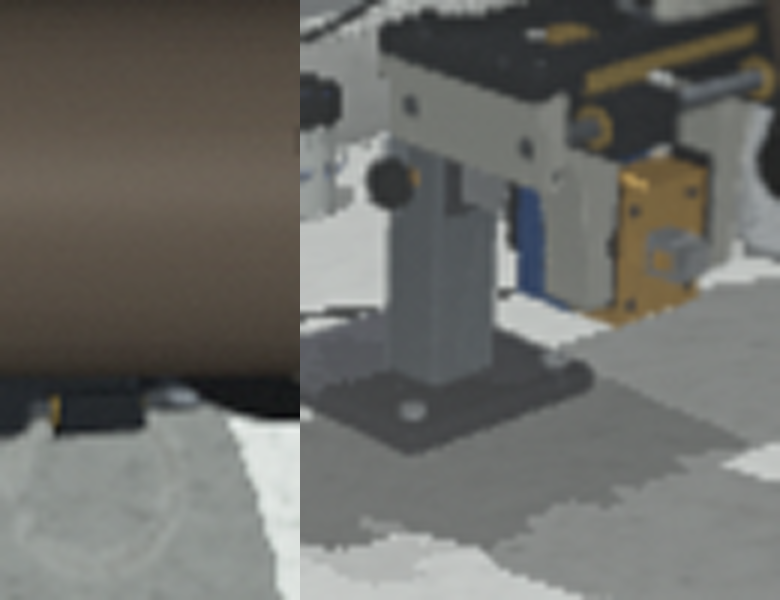

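apply_moves:
  commands:
    - {"dp":[2,0,0.7],"yaw":0,"grip":0.3}
    - {"dp":[3.5,0,0.7],"yaw":0,"grip":0.3}

```text
time_s: 17.23
tcp_pos: [0.5304, -0.1943, 0.0786]
eef_rot: [180.0, -0.1, -176.5]
contact_force: [-5.6, -0.4, -1.2]
gripper_width: 0.044
```

apply_moves:
  commands:
    - {"dp":[0,0,0],"yaw":0,"grip":0.68}
    - {"dp":[0,0,0],"yaw":0,"grip":0.68}
    - {"dp":[0,0,-30],"yaw":0,"grip":0.68}
    - {"dp":[0,0,-90],"yaw":0,"grip":0.68}
    - {"dp":[0,0,-110],"yaw":0,"grip":0.68}

```text
time_s: 17.85
tcp_pos: [0.5341, -0.1946, 0.1933]
eef_rot: [-179.9, 0.4, -176.5]
contact_force: [0.3, -0.9, -0.8]
gripper_width: 0.0595
```

```bash
python3 shot.py 9
```

```text
{'time_s': np.float64(17.85), 'tcp_pos': array([ 0.5341, -0.1946,  0.1933]), 'eef_rot': array([-179.9026,    0.4092, -176.4646]), 'contact_force': array([ 0.3078, -0.9365, -0.763 ]), 'moment': array([-0.0161, -0.0169, -0.023 ]), 'gripper_width': np.float64(0.0595)}
```

View pics/v9.png

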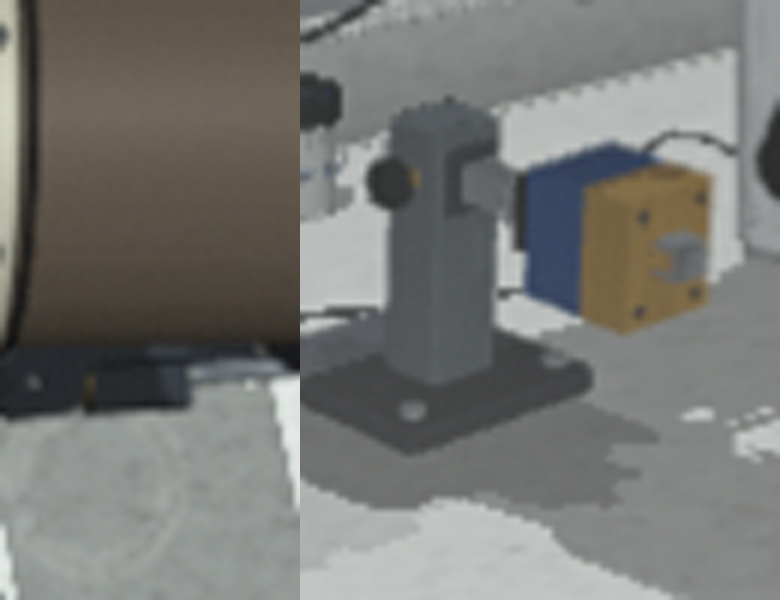

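```bash
python3 - <<'E'
from h import *
A=[]
for n in(8,9):
    c=load(f"pics/scene{n}.pkl"); im=c["color"][200:240,380:425,::-1]; A.append(cv2.resize(im,None,fx=8.5,fy=8.5,interpolation=cv2.INTER_CUBIC))
cv2.imwrite("pics/cmp.png",np.hstack(A))
c=load("pics/scene9.pkl")
from ov import tf
for d in(0,.007,.014,.016): print(d,proj(c,tf(np.array([[-.1295+d,.007,.095]]),.6333,-.1873,np.radians(3.5))))
E
```

```text
0 [[403.91546839 224.29584509]]
0.007 [[401.48253068 223.35813624]]
0.014 [[399.06861475 222.4281303 ]]
0.016 [[398.38239478 222.16381873]]
```

View pics/cmp.png

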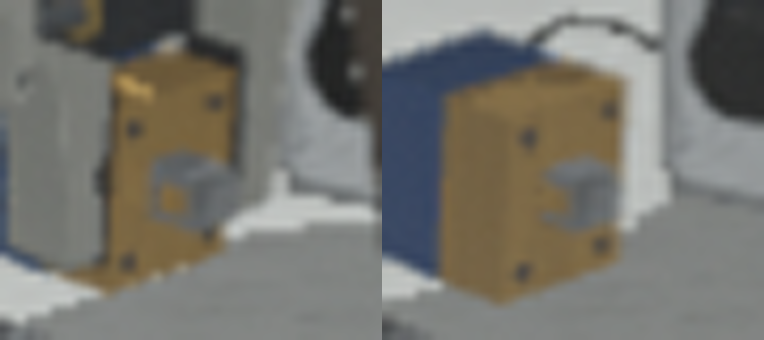

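```bash
python3 pl.py 532.5 -194.3 189 -176.5  451.5 108.8 180 -171  451.5 108.8 66 -171
```

```text
dp [ 62.3 307.5   9. ] yaw -0.096
dp [ 62.3 307.5 123. ] yaw -0.096
```

apply_moves:
  commands:
    - {"dp":[62.3,307.5,9],"yaw":-0.096,"grip":0.68}
    - {"dp":[62.3,307.5,9],"yaw":-0.096,"grip":0.68}
    - {"dp":[62.3,307.5,9],"yaw":-0.096,"grip":0.68}
    - {"dp":[62.3,307.5,9],"yaw":-0.096,"grip":0.68}
    - {"dp":[62.3,307.5,50],"yaw":-0.096,"grip":0.68}
    - {"dp":[62.3,307.5,90],"yaw":-0.096,"grip":0.68}
    - {"dp":[62.3,307.5,123],"yaw":-0.096,"grip":0.68}
    - {"dp":[62.3,307.5,123],"yaw":-0.096,"grip":0.68}
    - {"dp":[62.3,307.5,123],"yaw":-0.096,"grip":0.68}
    - {"dp":[62.3,307.5,123],"yaw":-0.096,"grip":0.68}

```text
time_s: 19.2
tcp_pos: [0.4516, 0.1093, 0.0672]
eef_rot: [179.9, 0.1, -171.0]
contact_force: [0.4, 0.3, 0.7]
gripper_width: 0.06
```

```bash
python3 - <<'E'
from h import *
from plant import *
out=[]
c=capture("scene"); pickle.dump(c,open(f"pics/scene10.pkl","wb"));A=cv2.resize(c["color"][235:345,250:360,::-1],None,fx=3.6,fy=3.6,interpolation=cv2.INTER_CUBIC)
s=get_state();print(s["tcp_pos"],s["eef_rot"],s["contact_force"])
d=load("pics/top9.pkl") if 0 else capture("top");pickle.dump(d,open(f"pics/top10.pkl","wb"))
B=cv2.resize(d["color"][155:245,380:440,::-1],None,fx=4.4,fy=4.4,interpolation=cv2.INTER_CUBIC)
C=np.zeros((396,A.shape[1]+B.shape[1],3),np.uint8);C[:A.shape[0],:A.shape[1]]=A;C[:B.shape[0],A.shape[1]:]=B;cv2.imwrite("pics/v10.png",C)
E
```

```text
[0.45150935 0.10926108 0.06711899] [ 1.79933154e+02  1.35635414e-01 -1.71043546e+02] [-0.18414036 -0.96316704  0.18969673]
```

View pics/v10.png

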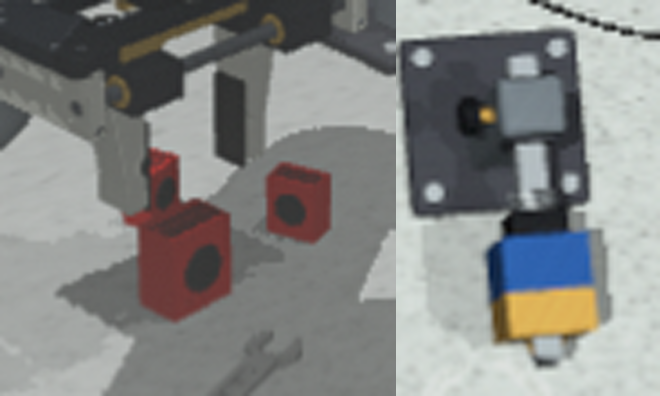

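apply_moves:
  commands:
    - {"dp":[0,-0.5,35],"yaw":0,"grip":0.68}
    - {"dp":[0,-0.5,59],"yaw":0,"grip":0.68}
    - {"dp":[0,-0.5,59],"yaw":0,"grip":0.68}
    - {"dp":[0,-0.5,59],"yaw":0,"grip":0.25}
    - {"dp":[0,-0.5,59],"yaw":0,"grip":0.25}
    - {"dp":[0,-0.5,59],"yaw":0,"grip":0.25}
    - {"dp":[0,-0.5,59],"yaw":0,"grip":0.25}
  newtons: 45

```text
time_s: 20.18
tcp_pos: [0.4514, 0.109, 0.0079]
eef_rot: [180.0, 0.1, -171.0]
contact_force: [-2.6, 0.1, 7.7]
gripper_width: 0.0398
```

apply_moves:
  commands:
    - {"dp":[0,0,-30],"yaw":0,"grip":0.25}
    - {"dp":[0,0,-80],"yaw":0,"grip":0.25}
    - {"dp":[0,0,-110],"yaw":0,"grip":0.25}
    - {"dp":[0,0,-110],"yaw":0,"grip":0.25}
    - {"dp":[0,0,-110],"yaw":0,"grip":0.25}

```text
time_s: 20.8
tcp_pos: [0.4502, 0.1083, 0.1166]
eef_rot: [180.0, -0.0, -171.0]
contact_force: [0.7, 0.0, -0.6]
gripper_width: 0.0397
```

```bash
python3 pl.py 451 108.7 117.3 -171  455 -198.4 117 -176.5  455 -198.4 81.3 -176.5
```

```text
dp [ 4.410e+01 -3.039e+02  3.000e-01] yaw 0.096
dp [  44.1 -303.9   36. ] yaw 0.096
```

apply_moves:
  commands:
    - {"dp":[9,-60,0],"yaw":0.02,"grip":0.25}
    - {"dp":[18,-120,0],"yaw":0.04,"grip":0.25}
    - {"dp":[27,-180,0],"yaw":0.06,"grip":0.25}
    - {"dp":[36,-240,0],"yaw":0.08,"grip":0.25}
    - {"dp":[44,-290,10],"yaw":0.096,"grip":0.25}
    - {"dp":[44.1,-303.9,36],"yaw":0.096,"grip":0.25}
    - {"dp":[44.1,-303.9,36],"yaw":0.096,"grip":0.25}
    - {"dp":[44.1,-303.9,36],"yaw":0.096,"grip":0.25}
    - {"dp":[44.1,-303.9,36],"yaw":0.096,"grip":0.25}

```text
time_s: 21.92
tcp_pos: [0.4551, -0.1979, 0.0814]
eef_rot: [-180.0, 0.1, -176.4]
contact_force: [0.1, -0.3, -0.5]
gripper_width: 0.0398
```

```bash
python3 shot.py 11
```

```text
{'time_s': np.float64(21.925), 'tcp_pos': array([ 0.4551, -0.1979,  0.0814]), 'eef_rot': array([-1.799918e+02,  5.100000e-02, -1.764378e+02]), 'contact_force': array([ 0.1153, -0.2941, -0.4957]), 'moment': array([ 0.0072, -0.0033,  0.0426]), 'gripper_width': np.float64(0.0398)}
```

View pics/v11.png

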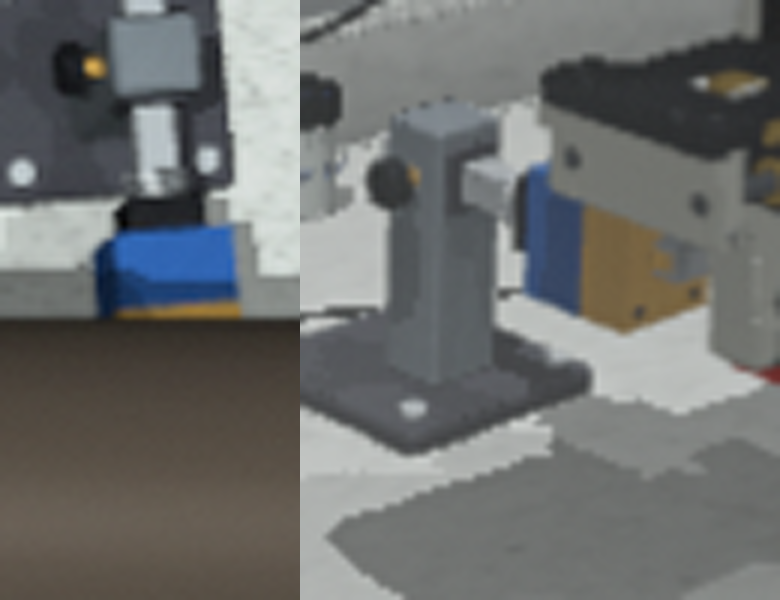

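apply_moves:
  commands:
    - {"dp":[-12,0,0.6],"yaw":0,"grip":0.25}
    - {"dp":[-24,0,0.6],"yaw":0,"grip":0.25}
    - {"dp":[-34,0,0.6],"yaw":0,"grip":0.25}
    - {"dp":[-37,0,0.6],"yaw":0,"grip":0.25}

```text
time_s: 22.52
tcp_pos: [0.4924, -0.1963, 0.08]
eef_rot: [-180.0, -0.0, -176.5]
contact_force: [-0.6, -0.5, -1.1]
gripper_width: 0.0401
```

apply_moves:
  commands:
    - {"dp":[-2,0,0],"yaw":0,"grip":0.25}
    - {"dp":[-4,0,0],"yaw":0,"grip":0.25}

```text
time_s: 22.78
tcp_pos: [0.4953, -0.1961, 0.0802]
eef_rot: [180.0, -0.0, -176.5]
contact_force: [0.4, -0.0, -0.6]
gripper_width: 0.0399
```

apply_moves:
  commands:
    - {"dp":[-2,0,0],"yaw":0,"grip":0.25}
    - {"dp":[-4,0,0],"yaw":0,"grip":0.25}

```text
time_s: 23.02
tcp_pos: [0.4994, -0.1959, 0.0803]
eef_rot: [180.0, -0.0, -176.5]
contact_force: [-1.3, -0.4, 0.2]
gripper_width: 0.04
```

apply_moves:
  commands:
    - {"dp":[-1.5,0,0],"yaw":0,"grip":0.25}
    - {"dp":[-3,0,0],"yaw":0,"grip":0.25}

```text
time_s: 23.28
tcp_pos: [0.5013, -0.1958, 0.0799]
eef_rot: [180.0, -0.1, -176.5]
contact_force: [-5.3, -1.5, -0.2]
gripper_width: 0.0396
```

apply_moves:
  commands:
    - {"dp":[-1,0,0],"yaw":0,"grip":0.25}
    - {"dp":[-2,0,0],"yaw":0,"grip":0.25}

```text
time_s: 23.52
tcp_pos: [0.5024, -0.1955, 0.0795]
eef_rot: [180.0, -0.2, -176.6]
contact_force: [-7.9, -1.7, 0.3]
gripper_width: 0.0402
```

apply_moves:
  commands:
    - {"dp":[-1,0,0],"yaw":0,"grip":0.25}
    - {"dp":[-2,0,0],"yaw":0,"grip":0.25}

```text
time_s: 23.78
tcp_pos: [0.5038, -0.1954, 0.0793]
eef_rot: [180.0, -0.3, -176.6]
contact_force: [-9.1, -0.5, 0.1]
gripper_width: 0.04
```

apply_moves:
  commands:
    - {"dp":[-0.8,0,0],"yaw":0,"grip":0.25}
    - {"dp":[-1.5,0,0],"yaw":0,"grip":0.25}

```text
time_s: 24.02
tcp_pos: [0.5059, -0.1953, 0.0796]
eef_rot: [180.0, -0.2, -176.6]
contact_force: [-10.0, -0.7, 2.0]
gripper_width: 0.0398
```

apply_moves:
  commands:
    - {"dp":[-0.8,0,0],"yaw":0,"grip":0.25}
    - {"dp":[-1.5,0,0],"yaw":0,"grip":0.25}

```text
time_s: 24.28
tcp_pos: [0.506, -0.1953, 0.0795]
eef_rot: [179.9, -0.4, -176.6]
contact_force: [-13.3, -1.5, 6.1]
gripper_width: 0.0398
```

apply_moves:
  commands:
    - {"dp":[0,0,-0.8],"yaw":0,"grip":0.25}
    - {"dp":[-0.8,0,-0.8],"yaw":0,"grip":0.25}

```text
time_s: 24.52
tcp_pos: [0.5066, -0.1951, 0.0797]
eef_rot: [179.9, -0.4, -176.6]
contact_force: [-10.8, -1.6, -0.7]
gripper_width: 0.0398
```

apply_moves:
  commands:
    - {"dp":[-0.7,0,0],"yaw":0,"grip":0.25}
    - {"dp":[-1.4,0,0],"yaw":0,"grip":0.25}

```text
time_s: 24.78
tcp_pos: [0.5075, -0.1951, 0.0796]
eef_rot: [179.9, -0.4, -176.6]
contact_force: [-12.7, -0.8, 1.1]
gripper_width: 0.0398
```

apply_moves:
  commands:
    - {"dp":[-0.6,0,-0.2],"yaw":0,"grip":0.25}
    - {"dp":[-1.2,0,-0.3],"yaw":0,"grip":0.25}

```text
time_s: 25.02
tcp_pos: [0.5084, -0.195, 0.0798]
eef_rot: [179.9, -0.5, -176.6]
contact_force: [-12.0, -0.1, -1.1]
gripper_width: 0.0401
```

apply_moves:
  commands:
    - {"dp":[-0.6,0,0],"yaw":0,"grip":0.25}
    - {"dp":[-1,0,0],"yaw":0,"grip":0.25}

```text
time_s: 25.28
tcp_pos: [0.5101, -0.1949, 0.0799]
eef_rot: [179.9, -0.4, -176.6]
contact_force: [-8.1, -0.8, -2.7]
gripper_width: 0.0396
```

apply_moves:
  commands:
    - {"dp":[1,0,0.3],"yaw":0,"grip":0.25}
    - {"dp":[2,0,0.6],"yaw":0,"grip":0.25}

```text
time_s: 25.52
tcp_pos: [0.5098, -0.1949, 0.0797]
eef_rot: [179.9, -0.2, -176.6]
contact_force: [-4.9, -0.4, -1.9]
gripper_width: 0.0396
```

apply_moves:
  commands:
    - {"dp":[1,0,0],"yaw":0,"grip":0.25}
    - {"dp":[2,0,0],"yaw":0,"grip":0.25}

```text
time_s: 25.78
tcp_pos: [0.5096, -0.195, 0.0801]
eef_rot: [180.0, -0.0, -176.5]
contact_force: [-0.2, 0.1, -9.6]
gripper_width: 0.0401
```

apply_moves:
  commands:
    - {"dp":[0,0,1],"yaw":0,"grip":0.25}
    - {"dp":[0,0,1],"yaw":0,"grip":0.25}
    - {"dp":[0,0,1],"yaw":0,"grip":0.62}
    - {"dp":[0,0,1],"yaw":0,"grip":0.62}
    - {"dp":[0,0,-30],"yaw":0,"grip":0.62}
    - {"dp":[0,0,-90],"yaw":0,"grip":0.62}
    - {"dp":[0,0,-110],"yaw":0,"grip":0.62}

```text
time_s: 26.65
tcp_pos: [0.5126, -0.1957, 0.1953]
eef_rot: [-179.9, 0.4, -176.5]
contact_force: [-0.1, 0.1, -0.5]
gripper_width: 0.0541
```

apply_moves:
  commands:
    - {"dp":[0,60,0],"yaw":0,"grip":0.62}
    - {"dp":[0,120,0],"yaw":0,"grip":0.62}
    - {"dp":[0,180,0],"yaw":0,"grip":0.62}
    - {"dp":[0,240,0],"yaw":0,"grip":0.62}
    - {"dp":[0,240,0],"yaw":0,"grip":0.62}
    - {"dp":[0,240,0],"yaw":0,"grip":0.62}

```text
time_s: 27.4
tcp_pos: [0.4958, 0.0448, 0.1912]
eef_rot: [180.0, 0.1, -176.4]
contact_force: [0.2, 0.2, -0.4]
gripper_width: 0.0542
```

```bash
python3 shot.py 12; python3 - <<'E'
from h import *
for n in("top","scene"): cv2.imwrite(f"pics/{n}12.png",load(f"pics/{n}12.pkl")["color"][:,:,::-1])
E
```

```text
{'time_s': np.float64(27.4), 'tcp_pos': array([0.4958, 0.0448, 0.1912]), 'eef_rot': array([ 1.799840e+02,  7.060000e-02, -1.764261e+02]), 'contact_force': array([ 0.2442,  0.1689, -0.3681]), 'moment': array([-0.0336,  0.0386,  0.0113]), 'gripper_width': np.float64(0.0542)}
```

View pics/v12.png

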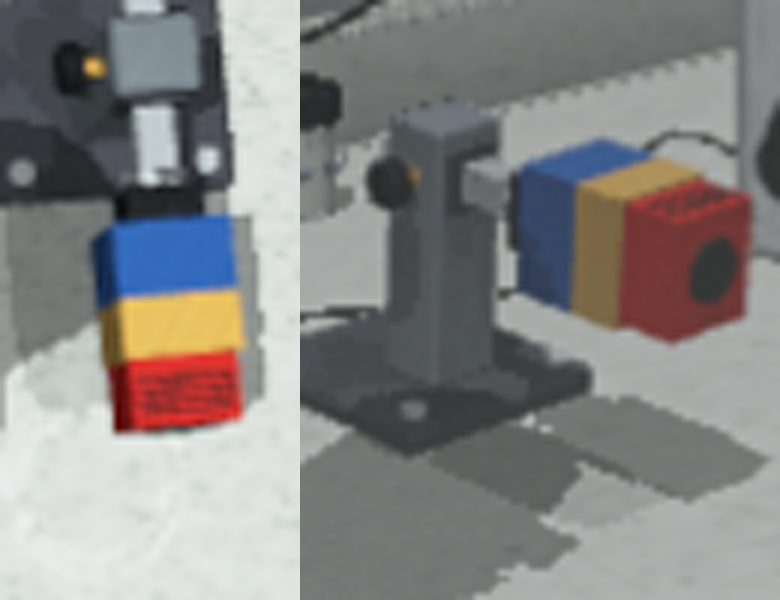

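View pics/top12.png

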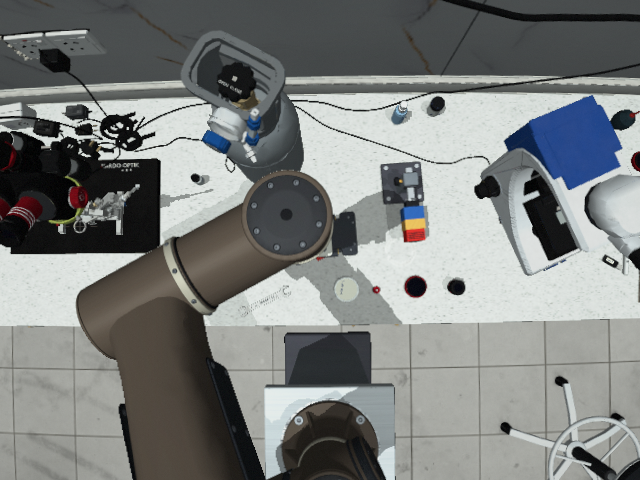

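The pictures after release show blue, brass and red stacked with no gaps: top crop (95–245, 215–430), scene crop (518–750, 140–340). Blue's left edge moved from 525 to 518 in the 6x scene crop, about 3.4 mm towards the post, so the sleeve is being held in. The bystanders I can see in the full top view are where they were.

```bash
python3 -c "
from plant import *
print(close_job())"
```

```text
the job is handed in; nothing more can be done
None
```

The counterbalance bar is loaded in the order asked: blue weight, brass weight, then the large red cap. The gripper has let go, and I handed the job in at about 27.5 s; it gave no verdict.

- **Cap click:** The highest push I read on the cap was 13.3 N at the wrist. That fell from 12.0 N to 8.1 N at about 19 mm onto the bar, with a small jump forward. I took that as the click and stopped pushing. Forces are only reported at the end of each call, so I could not see shorter peaks.
- **Cap holding:** When I backed off 4 mm, the cap stayed put and the pull dropped to about 0 N, so the catches hold it.
- **Final pictures:** All three parts touch, and the stack sits about 3.4 mm further towards the post than before the cap went on. That matches the expected 3.5 mm of sleeve travel, though it is only a rough reading from the picture. The bystanders I could see had not visibly moved; I did not measure them.
- **What went wrong on the way:**
  - The blue weight went on slightly too low and jammed at the catches (14 N along the bar, 9 N upward). I backed it off and raised it 1.5 mm, and it then went on freely.
  - After release, the brass weight slid back a few millimetres onto the catches. It stayed on the bar, and the cap pushed it back in.

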